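Rebuild a guide-roller spindle: spacer, washer, keeper

TASK

Put the guide-roller spindle back together: slide the tall spacer onto the upright shaft and with it press the tight bearing all the way down onto its seat, finishing with a firm steady push of 12 to 25 N held for about a second. Then put the smaller washer, the one whose bore fits the shaft, on top of the spacer, and slide the keeper fork fully home over the washer. Never load the spindle unit with more than about 25 N, and leave the other parts on the bench alone.

Things in the scene. Friction and masses are not known exactly. Their poses are not given: they have to be found in the camera images.
- unit: the green spindle unit, fixed to the bench at a varying place and yaw (+-0.4 rad). Origin on the shaft axis at bench height (underside of the base); z up. Base plate 100 mm in x, from y -50 to +155 mm, top at z 20 mm. An upright plain steel shaft of 16 mm diameter stands at the origin from z 20 to 96 mm, its last 3 mm chamfered to 13 mm diameter. A pedestal (46 mm wide in x, y 60 to 150 mm) carries the keeper fork, top at z 87 mm. Bearing seat at z 20 mm
- shaft_tip (a point): centre of the top end of the shaft, 96 mm above the bench, on the shaft axis
- bearing (a joint): height of the bearing above its seat, m; 0 = fully down. The bearing is a ring of 42 mm outside diameter, 14 mm tall, tight on the shaft: it starts 6 to 14 mm high, slides down against a drag of about 6 N and stays where it is left; on its seat it stops hard. It is 4 mm wider all round than the spacer, so hold the spacer by its upper half. Come onto the seat slowly (10 mm/s or less): the force climbs steeply there, 10 N or more per mm
- bearing_top (a point): centre of the bearing's upper face, on the shaft axis; 34 mm above the bench when fully down
- keeper (a joint): travel of the keeper fork, m: 0 open, 0.050 fully home; it starts at 0 to 8 mm. It slides along the unit's -y towards the shaft against about 3.5 N of drag and stays where it is left. Its 6 mm steel plate lies 78 to 84 mm above the bench, 34 mm wide, with a 15 mm slot that straddles the shaft's neck; open, the prongs end 36 mm from the shaft axis. It passes only if the stack below (14 + 34 + 8 mm on the seat) is right down, with 2 mm to spare
- keeper_tab (a point): point on the keeper's upright tab, 5 mm above its mid-height: tab 12 mm thick along the unit's y, 26 mm wide along its x, from 84 to 118 mm above the bench; this point is 106 mm above the bench, 120 mm from the shaft axis along unit +y when open, 70 mm when home
- spacer_mid (a point): centre of the spacer: a plain steel sleeve, 34 mm outside diameter, 18 mm bore, 34 mm tall, standing upright on the bench, the tallest ring there; z is its axis. 160 g or so
- washer_mid (a point): centre of the smaller of the two washers: thick steel, 40 mm outside diameter, 18 mm bore, 8 mm thick, lying flat on the bench; z is its axis. 60 g or so
- bush: bystander: a short steel bush, 34 mm outside diameter, 18 mm bore, 16 mm tall; origin at the centre of its underside
- wide_washer: bystander: a larger washer, 52 mm outside diameter, 30 mm bore, 8 mm thick; origin at the centre of its underside
- nut: bystander: a dark hexagon nut, about 30 mm across flats, 14 mm tall; origin at the centre of its underside
- spanner: bystander: an open-ended spanner lying near the far edge of the bench; origin at its underside
- oiler: bystander: a clear bottle with black cap, 52 mm diameter, 130 mm tall, near the far edge; origin at the centre of its underside
- offcut: bystander: a wooden offcut 60 x 160 x 22 mm near the far edge; origin at the centre of its underside

How it is judged (in metres and radians):
On the way, in this order (a step that is already met when the one before it is completed fails the run):
1. the spacer, on the shaft, holds the bearing down on its seat with a firm push (10 N or more) for 0.4 s (value of joint bearing below 0.0015 m and horizontal distance between spacer_mid and unit below 0.003 m and contact force between spacer and bearing above 10 N), for 0.4 s.
2. the washer lies on the spacer, around the shaft (horizontal distance between washer_mid and unit below 0.003 m and z of washer_mid in the frame of unit below 0.0745 m), for 0.2 s.
3. the keeper fork is fully home (value of joint keeper above 0.047 m), for 0.2 s.
At the end, for the whole second after the job is handed in: Bearing within 2 mm of its seat, the spacer on it and the washer on the spacer, both around the shaft within 3 mm of its axis, level, within 2.5 mm of their seated heights and at rest; keeper fork home to 3 mm or better (all of step 2 and value of joint bearing below 0.002 m and value of joint keeper above 0.047 m and horizontal distance between spacer_mid and unit below 0.003 m and z of spacer_mid in the frame of unit between 0.0485 and 0.0535 m and angle between the z axis of spacer and the z axis of unit, either way round below 0.1 rad and z of washer_mid in the frame of unit above 0.0695 m and angle between the z axis of washer and the z axis of unit, either way round below 0.12 rad and linear speed of each of spacer, washer below 0.02 m/s); the robot touches nothing.
It fails at once if the spindle unit (shaft, bearing, keeper) is loaded with more than 35 N (contact force between unit and anything else above 35 N).
It fails at once if another part on the bench is moved by more than 30 mm (distance of any of bush, wide_washer, nut, spanner, oiler, offcut from where it was at the start of the episode above 0.03 m).
It also fails if it takes over 72 s, if anything falls off the work surface, if the arm or the gripper's body presses on something with over 40 N, if the wrist force passes 120 N, or if a joint passes its speed limit or range.

ROBOT

A 7-joint arm with a two-finger parallel gripper is mounted at the origin on the work surface. World frame = base frame: x ahead of the robot, y to its left, z up, the work surface at z = 0. Lengths are in mm, angles in rad, forces in N, time in s.
With the tool pointing down it reaches from about 400 to 900 mm from the base axis. Payload 5.5 kg.
Tool frame: the origin (TCP) lies on the centre line of the jaws, within the pads' length; the fingertips stand 22 mm ahead of it and the grasp point (between the pads) lies 3 mm ahead of it; z points along the fingers, y is the line along which they close (so a half turn about z gives the same grasp; the last joint's range is limited). The gripper opens to 92 mm and grips with 3 to 60 N. Pads are 19 mm wide; open, the fingers measure 130 mm over their backs; the gripper's body (75 mm by 190 mm) begins 47 mm behind the grasp point.
Start: joints at [1.454, 0.501, -0.427, 1.55, 0.221, 1.138, -0.21], TCP at [241.009, -603.667, 248.729] pointing down, gripper open.
Joint ranges: [-2.88, 2.88], [-0.31, 2.03], [-1.54, 1.56], [0.2, 2.42], [-1.41, 4.55], [0.19, 2.02], [-2.57, 2.57]. Speed limits (rad/s): [2.57, 2.57, 3.14, 3.14, 3.14, 3.14, 3.14].

INTERFACE

Orientations are given as a unit quaternion [x, y, z, w].
In Python, from rig import env gives the robot as it stands.
- The arm moves only by the tool servo_tool, never from a script. Its argument "motion" is a list of rows, each a list of 3 entries, a list of its own where there are three numbers: the turn, a rotation vector about the tool's x, y, z in units of 6 degrees (1.0 is 6 degrees), then the shift along the tool's x, y, z in mm, then the closure, from 0 (fully open) to 1 (shut). In form: [[[ax, ay, az], [x, y, z], fingers], ...]. A call has 1 to 12 rows; each row shifts and turns the commanded pose from where the row before left it, along the tool's axes as they then stand; what a row does not reach is not made up. A row lasts 1/12 s, in which the tool goes at most 41.7 mm and 7.16 degrees, less where a joint would pass 70% of its speed; a pose out of reach is approached as far as the arm can. A call with a gripper value outside its range is refused whole. The fingers move at their own pace and stop on an object; the grip force is fixed at half the most. Time passes only in rows, so rows that do not move let the fingers close. It gives the time, the measured TCP pose, the force, the opening and the grip force at its end, in the units of the state.
- env.state(): the state, without advancing time (a new reading comes with each control period).
- env.grab_frame(name): name is "side" or "top" or "wrist"; returns a dict with "pixels" (420x560x3 uint8, red, green, blue), "z_map" (420x560 float32, mm along the optical axis (not along the pixel's ray), 0 where there is no reading), "camera_matrix" (3x3 intrinsics, pixels), "dist_coeffs" ([k1, k2, p1, p2, k3] as OpenCV has them; the pictures are not rectified), "pose" (4x4, takes a point from camera to world coordinates); the wrist camera has in their place "hand_eye" (4x4, takes a point from camera to tool coordinates, whose origin is the TCP and whose axes are the flange's). Camera axes: x right, y down, z forward; pixel columns grow to the right and rows downward; lengths in mm; the calibration is good to about 2 mm. A picture is of the moment at which its call begins: read the wrist's pose just before it.
- env.hand_in(): hands the job in; it is judged then, once.
The state is a dict: "time_s": time; "joint_pos": joint angles; "qd": joint speeds; "joint_torque": joint torques, N m; "ee_pos": TCP position; "tcp_rot": TCP orientation; "contact_force": force on the tool from outside, world axes, zero at the start; "wrist_torque": the same for the moment, N m; "grip_width": finger opening in mm; "gripper_force": force on a finger pad.
Only numpy, scipy, OpenCV 4.12 (cv2) and the standard library are available. Lean on these libraries where they do the work, as an engineer would, in place of code of your own. Each camera call takes 0.05 s, during which the arm holds its last target. There are 200 camera calls.

## Working session

There is one attempt and no reset: what is moved stays moved. The work goes in short steps, Python scripts to look and compute and a tool call to move; the robot and the scene stay as the last step left them, time stands still between calls to the robot, and variables do not carry over. Pictures are saved under pics/ and viewed, at most 10 in all, crops included, and the job is handed in when it is done.

Besides the shell and the picture viewer there is one more tool, called after ">>>" by a JSON object that holds its "name" and its "arguments". servo_tool: Moves the arm, as the interface text tells. Its arguments: {"type":"object","properties":{"motion":{"type":"array"}},"required":["motion"]}

```bash
mkdir -p pics; cat > h.py <<'E'
import numpy as np,cv2
from rig import env
def grab(n):
    s=env.state(); f=env.grab_frame(n); f['s']=s; return f
def T_wc(f):
    if 'pose' in f: return np.array(f['pose'])
    from scipy.spatial.transform import Rotation as R
    T=np.eye(4);T[:3,:3]=R.from_quat(f['s']['tcp_rot']).as_matrix();T[:3,3]=f['s']['ee_pos'];return T@np.array(f['hand_eye'])
def ray(f,u,v):
    p=cv2.undistortPoints(np.array([[[u,v]]],float),np.array(f['camera_matrix']),np.array(f['dist_coeffs']))[0,0]
    return np.array([p[0],p[1],1.])
def at_z(f,u,v,z):
    T=T_wc(f);d=T[:3,:3]@ray(f,u,v);o=T[:3,3];return o+d*(z-o[2])/d[2]
def cloud(f):
    K=np.array(f['camera_matrix']);h,w=f['z_map'].shape
    uv=np.stack(np.meshgrid(np.arange(w),np.arange(h)),-1).reshape(-1,1,2).astype(float)
    p=cv2.undistortPoints(uv,K,np.array(f['dist_coeffs']))[:,0]
    z=f['z_map'].reshape(-1,1);P=np.hstack([p*z,z]);T=T_wc(f)
    W=P@T[:3,:3].T+T[:3,3];W[z[:,0]==0]=np.nan;return W.reshape(h,w,3)
def save(f,n,crop=None,k=1):
    a=f['pixels'][:,:,::-1]
    if crop: a=a[crop[1]:crop[3],crop[0]:crop[2]]
    cv2.imwrite('pics/'+n,cv2.resize(a,None,fx=k,fy=k,interpolation=cv2.INTER_CUBIC))
E
python3 - <<'E'
from h import *
f=grab('top');save(f,'top.png');print(np.array(f['pose']).round(2));print(env.state())
import pickle;pickle.dump(f,open('top.pkl','wb'))
E
```

```text
[[-2.00000e-02 -9.90000e-01  1.20000e-01  4.80770e+02]
 [-1.00000e+00  2.00000e-02 -1.00000e-02  2.64000e+01]
 [ 1.00000e-02 -1.20000e-01 -9.90000e-01  1.13207e+03]
 [ 0.00000e+00  0.00000e+00  0.00000e+00  1.00000e+00]]
{'time_s': 0.05, 'joint_pos': array([ 1.45418247,  0.50182019, -0.42674985,  1.55142815,  0.22082203,
        1.13833732, -0.21026499]), 'qd': array([ 6.79925310e-05, -2.64538678e-03,  8.28730439e-04, -1.13694022e-03,
        4.02600937e-04,  2.14044046e-03, -2.21393150e-03]), 'joint_torque': array([-8.96222948e-03, -5.68334377e+01, -5.84337696e+00, -2.80186272e+01,
       -6.88330620e-02,  2.46555952e-02,  6.27712939e-05]), 'ee_pos': array([ 240.66672137, -603.09725038,  247.70112364]), 'tcp_rot': array([ 9.82015826e-01,  1.88796133e-01, -1.75488303e-04, -9.52334775e-04]), 'contact_force': array([-0.63432229,  0.51778217,  0.3342301 ]), 'wrist_torque': array([0.03716553, 0.02624705, 0.01789233]), 'gripper_force': 0.0, 'grip_width': 91.79410388264017}
```

View pics/top.png

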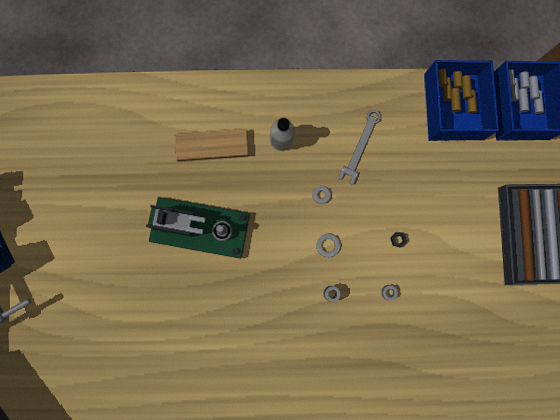

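The top view shows the unit's shaft near (222,230) with the keeper to its left. The rings are at (322,195), (328,245, the wide one), (333,293, which looks tall) and (390,292), and the nut is at (400,240). Next I'll get heights from depth.

```bash
python3 - <<'E'
from h import *
import pickle;f=pickle.load(open('top.pkl','rb'));W=cloud(f)
for n,(u,v) in dict(a=(322,195),wide=(328,245),c=(333,293),d=(390,292),nut=(400,240)).items():
    P=W[v-16:v+17,u-16:u+17].reshape(-1,3);P=P[np.isfinite(P[:,2])]
    h=np.percentile(P[:,2],97.); Q=P[P[:,2]>4]
    T=P[P[:,2]>0.6*h]
    print(n,'h',h.round(1),'ctr',((T.max(0)+T.min(0))/2).round(1),'ext',np.ptp(T,0).round(1),len(T))
print('shaft@96',at_z(f,222,230,96))
U=W[190:265,140:260].reshape(-1,3);B=U[(U[:,2]>14)&(U[:,2]<25)]
r=cv2.minAreaRect(B[:,:2].astype(np.float32));print(r)
S=W[215:246,207:238].reshape(-1,3)
for lo,hi in((88,100),(36,60)):
    Q=S[(S[:,2]>lo)&(S[:,2]<hi)];print(lo,len(Q),Q.mean(0) if len(Q) else'',(Q.max(0)+Q.min(0))/2 if len(Q) else '',np.ptp(Q,axis=0) if len(Q) else '')
save(f,'tc.png',(140,180,420,320),2.8)
E
```

```text
a h 10.1 ctr [ 662.7 -100.9   10.8] ext [45.8 49.9  9.3] 174
wide h 11.1 ctr [ 546.2 -118.1   10.3] ext [50.4 48.5  7.2] 231
c h 35.8 ctr [ 440.9 -121.2   31.4] ext [31.7 33.3 19. ] 165
d h 18.1 ctr [ 439.7 -248.8   16.6] ext [32.4 31.9 11.3] 144
nut h 15.7 ctr [ 555.2 -272.9   14.7] ext [31.2 29.7 10.2] 117
shaft@96 [573.68958902 106.02800021  96.        ]
((588.7459716796875, 162.52232360839844), (203.603759765625, 100.60762786865234), 78.7640151977539)
88 49 [578.26915735 111.42538992  95.55293995] [579.05389976 111.2996721   94.33169869] [14.85494405 14.28114923 10.70269083]
36 237 [577.35903658 110.79438989  42.33593839] [578.5962021  111.35230254  47.60043036] [38.66131731 40.50669746 22.79748364]
```

View pics/tc.png

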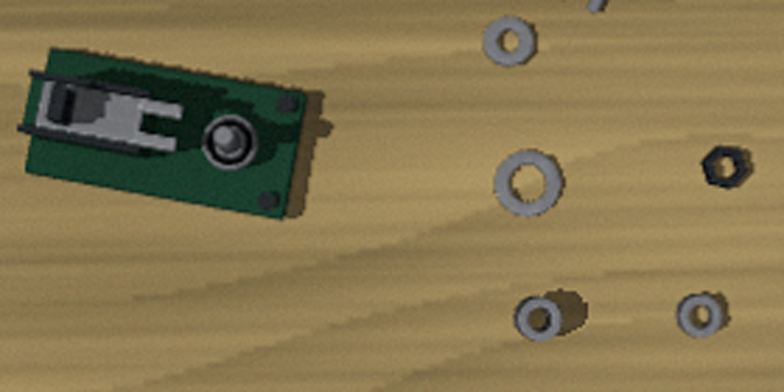

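>>> {"name": "servo_tool", "arguments": {"motion": [[[0, 0, 0], [28, -28, 2], 0], [[0, 0, 0], [28, -28, 2], 0], [[0, 0, 0], [28, -28, 2], 0], [[0, 0, 0], [28, -28, 2], 0], [[0, 0, 0], [28, -28, 2], 0], [[0, 0, 0], [28, -28, 2], 0], [[0, 0, 0], [28, -28, 2], 0], [[0, 0, 0], [28, -28, 2], 0], [[0, 0, 0], [28, -28, 2], 0], [[0, 0, 0], [28, -28, 2], 0], [[0, 0, 0], [28, -28, 2], 0], [[0, 0, 0], [0, 0, 0], 0]]}}

```text
time_s: 1.05
ee_pos: [415.5, -195.1, 226.7]
tcp_rot: [0.981, 0.194, 0.001, -0.001]
contact_force: [0.9, 0.4, 0.7]
grip_width: 92.0
gripper_force: 0.0
```

>>> {"name": "servo_tool", "arguments": {"motion": [[[0, 0, -1], [0, 0, 0], 0], [[0, 0, -1], [0, 0, 0], 0], [[0, 0, -1], [0, 0, 0], 0], [[0, 0, -1], [0, 0, 0], 0], [[0, 0, -1], [0, 0, 0], 0], [[0, 0, -1], [0, 0, 0], 0], [[0, 0, -1], [0, 0, 0], 0], [[0, 0, -1], [0, 0, 0], 0], [[0, 0, -1], [0, 0, 0], 0], [[0, 0, -0.5], [0, 0, 0], 0], [[0, 0, 0], [0, 0, 0], 0]]}}

```text
time_s: 1.97
ee_pos: [412.4, -203.5, 226.3]
tcp_rot: [0.772, 0.635, -0.0, -0.001]
contact_force: [-0.7, -0.4, 0.4]
grip_width: 91.7
gripper_force: 0.0
```

```bash
cat >> h.py <<'E'
from scipy.spatial.transform import Rotation as R
YAW=np.deg2rad(-11.24); O=np.array([578.5,111.2])
def go(p,yaw=YAW,s=None):
    """delta to TCP target p, tool y along world angle yaw (mod pi), tool down"""
    s=s or env.state();A=R.from_quat(s['tcp_rot'])
    c=[R.from_matrix(np.column_stack([np.cross([np.cos(a),np.sin(a),0],[0,0,-1]),[np.cos(a),np.sin(a),0],[0,0,-1]])) for a in (yaw,yaw+np.pi)]
    rv=min([(A.inv()*t).as_rotvec() for t in c],key=np.linalg.norm)
    d=A.inv().apply(np.array(p)-s['ee_pos'])
    print('turn',(np.rad2deg(rv)/6).round(3),'shift',d.round(1),'pos',np.round(s['ee_pos'],1),'F',np.round(s['contact_force'],1),'w',round(s['grip_width'],1),'t',s['time_s'])
def world(p):  # unit->world
    c,s=np.cos(YAW),np.sin(YAW);return O+np.array([c*p[0]-s*p[1],s*p[0]+c*p[1]])
E
python3 - <<'E'
from h import *
go([441,-121,200]);f=grab('wrist');save(f,'w1.png');W=cloud(f);np.save('w1.npy',W)
print(np.round(env.state()['joint_pos'],2))
P=W.reshape(-1,3);n=np.linalg.norm(P[:,:2]-[441,-121],axis=1)
T=P[(n<30)&(P[:,2]>30)&(P[:,2]<42)];print(len(T),(T.max(0)+T.min(0))/2,np.ptp(T,axis=0))
E
```

```text
turn [-0.008 -0.005  0.017] shift [86.5 12.2 26.4] pos [ 412.4 -203.5  226.3] F [-0.7 -0.4  0.4] w 91.7 t 1.9667
[ 1.13  0.24 -0.82  2.02  0.21  0.97  0.01]
800 [ 440.8206173  -121.72552482   33.32501154] [33.02363295 33.1197154   6.480111  ]
```

View pics/w1.png

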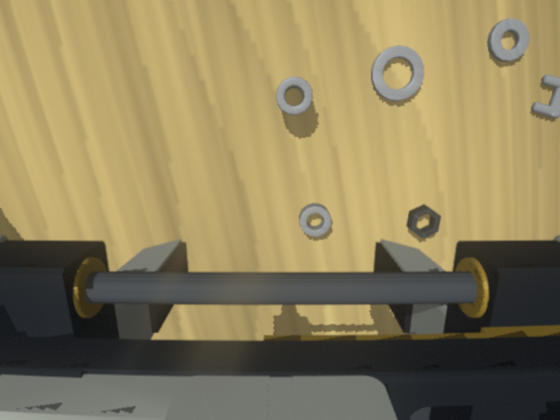

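The wrist view shows the spacer at (294,95) and the small washer at (508,40), both matching the top camera.

>>> {"name": "servo_tool", "arguments": {"motion": [[[0, 0, 0], [29, 4, 18], 0], [[0, 0, 0], [29, 4, 20], 0], [[0, 0, 0], [28, 4, 20], 0], [[0, 0, 0], [0, 0, 30], 0], [[0, 0, 0], [0, 0, 30], 0], [[0, 0, 0], [0, 0, 20], 0], [[0, 0, 0], [0, 0, 0], 0], [[0, 0, 0], [0, 0, 0], 0]]}}

```text
time_s: 2.68
ee_pos: [440.6, -120.9, 88.1]
tcp_rot: [0.773, 0.634, -0.001, -0.001]
contact_force: [0.2, 0.5, -0.8]
grip_width: 92.3
gripper_force: 0.0
```

```bash
python3 - <<'E'
from h import *
go([440.9,-121.6,30])
E
```

```text
turn [-0.026 -0.008 -0.006] shift [-0.7  0.6 58.1] pos [ 440.6 -120.9   88.1] F [ 0.2  0.5 -0.8] w 92.3 t 2.6833
```

>>> {"name": "servo_tool", "arguments": {"motion": [[[0, 0, 0], [-0.7, 0.6, 20], 0], [[0, 0, 0], [0, 0, 20], 0], [[0, 0, 0], [0, 0, 18], 0], [[0, 0, 0], [0, 0, 0], 0.5], [[0, 0, 0], [0, 0, 0], 1], [[0, 0, 0], [0, 0, 0], 1], [[0, 0, 0], [0, 0, 0], 1], [[0, 0, 0], [0, 0, 0], 1], [[0, 0, 0], [0, 0, 0], 1], [[0, 0, 0], [0, 0, 0], 1], [[0, 0, 0], [0, 0, 0], 1], [[0, 0, 0], [0, 0, 0], 1]]}}

```text
time_s: 3.68
ee_pos: [441.8, -122.3, 30.9]
tcp_rot: [0.773, 0.634, -0.0, 0.0]
contact_force: [-1.8, 0.4, 0.4]
grip_width: 36.6
gripper_force: 0.7
```

>>> {"name": "servo_tool", "arguments": {"motion": [[[0, 0, 0], [0, 0, 0], 1], [[0, 0, 0], [0, 0, 0], 1], [[0, 0, 0], [0, 0, 0], 1], [[0, 0, 0], [0, 0, -20], 1], [[0, 0, 0], [0, 0, -35], 1], [[0, 0, 0], [0, 0, -40], 1], [[0, 0, 0], [0, 0, -30], 1], [[0, 0, 0], [0, 0, 0], 1]]}}

```text
time_s: 4.35
ee_pos: [445.5, -122.6, 160.6]
tcp_rot: [0.773, 0.635, 0.002, 0.004]
contact_force: [0.5, -0.4, -1.7]
grip_width: 33.9
gripper_force: 30.0
```

```bash
python3 - <<'E'
from h import *
go([578.5,111.2,155])
E
```

```text
turn [0.083 0.015 0.005] shift [255.2  85.    6. ] pos [ 445.5 -122.6  160.6] F [ 0.5 -0.4 -1.7] w 33.9 t 4.35
```

>>> {"name": "servo_tool", "arguments": {"motion": [[[0, 0, 0], [28, 9, -8], 1], [[0, 0, 0], [35, 12, -8], 1], [[0, 0, 0], [35, 12, -8], 1], [[0, 0, 0], [20, 7, 0], 1], [[0, 0, 0], [0, 0, 0], 1], [[0, 0, 0], [0, 0, 0], 1], [[0, 0, 0], [0, 0, 0], 1]]}}

```text
time_s: 4.93
ee_pos: [502.9, -15.0, 178.6]
tcp_rot: [0.773, 0.634, -0.001, -0.001]
contact_force: [-0.3, -0.6, -1.4]
grip_width: 33.6
gripper_force: 30.0
```

```bash
python3 - <<'E'
from h import *
f=grab('wrist');save(f,'w2.png');go([578.5,111.2,150]);W=cloud(f)
P=W.reshape(-1,3);n=np.linalg.norm(P[:,:2]-O,axis=1)
for lo,hi,r in((90,100,14),(36,58,30)):
    Q=P[(n<r)&(P[:,2]>lo)&(P[:,2]<hi)];
    if len(Q): print(lo,len(Q),(Q.max(0)+Q.min(0))/2,np.ptp(Q,axis=0),np.median(Q,0),np.percentile(Q[:,2],90))
c=np.argwhere((np.linalg.norm(W[:,:,:2]-O,axis=2)<12)&(W[:,:,2]>92));print('rc',c.mean(0) if len(c) else 0)
Q=P[(P[:,2]>100)&(P[:,2]<125)&(n<170)];print('tab',len(Q),np.percentile(Q,[2,98],axis=0).round(1) if len(Q) else '')
import pickle;pickle.dump(f,open('w2.pkl','wb'))
E
```

```text
turn [-0.021  0.011 -0.011] shift [139.2  49.4  28.4] pos [502.9 -15.6 178.7] F [-0.3 -0.4 -2.2] w 33.7 t 4.9833
90 139 [576.52431583 105.77194052  94.00514387] [13.15029096  5.41082238  8.00625204] [575.80014198 104.83036314  94.38013395] 96.25128004417448
36 1815 [577.72229198 107.71699965  47.00984027] [41.72105872 34.79001293 21.95406227] [571.77786367 104.42924882  42.17518101] 43.72038296893466
rc [  2.27586207 365.05172414]
tab 0
```

View pics/w2.png

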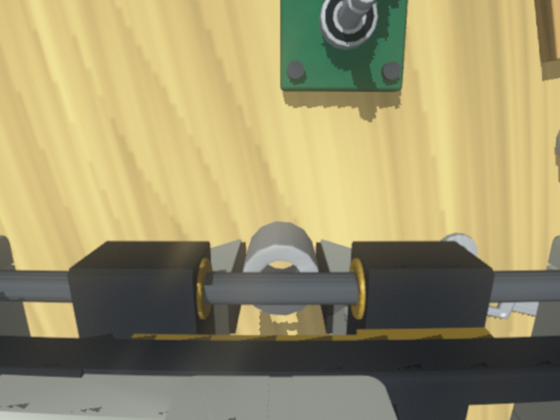

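The shaft tip is cut off at (360,0), so I'll move closer and look again.

>>> {"name": "servo_tool", "arguments": {"motion": [[[0, 0, 0], [35, 25, 0], 1], [[0, 0, 0], [35, 24, 0], 1], [[0, 0, 0], [0, 0, 0], 1], [[0, 0, 0], [0, 0, 0], 1], [[0, 0, 0], [0, 0, 0], 1]]}}

```text
time_s: 5.4
ee_pos: [563.3, 42.1, 178.8]
tcp_rot: [0.773, 0.634, -0.001, -0.0]
contact_force: [-0.4, 0.4, -1.8]
grip_width: 33.8
gripper_force: 30.0
```

```bash
python3 - <<'E'
from h import *
f=grab('wrist');save(f,'w3.png',(180,0,420,240),2.5);go([578.5,111.2,150]);W=cloud(f)
P=W.reshape(-1,3);n=np.linalg.norm(P[:,:2]-O,axis=1)
for lo,hi,r in((94,99,14),(90,99,14),(36,58,30)):
    Q=P[(n<r)&(P[:,2]>lo)&(P[:,2]<hi)];
    if len(Q): print(lo,len(Q),(Q.max(0)+Q.min(0))/2,np.ptp(Q,axis=0),np.median(Q,0))
Q=P[(P[:,2]>14)&(P[:,2]<24)&(n<170)];print(cv2.minAreaRect(Q[:,:2].astype(np.float32)))
# spacer seen in hand
A=R.from_quat(f['s']['tcp_rot']);L=A.inv().apply(P-f['s']['ee_pos'])
Q=L[(abs(L[:,0])<25)&(abs(L[:,1])<16)&(L[:,2]<30)&(L[:,2]>-12)];print('spacer tool',np.nanpercentile(Q,[1,50,99],axis=0).round(1),len(Q))
import pickle;pickle.dump(f,open('w3.pkl','wb'))
E
```

```text
turn [-0.017  0.016 -0.017] shift [71.5  1.4 28.8] pos [563.1  41.4 178.9] F [-0.3  0.3 -1.6] w 33.6 t 5.45
94 465 [578.0827888  111.16837711  95.93330987] [14.95073599 14.96553473  3.80330742] [578.08029753 111.12932784  95.91125635]
90 527 [578.08306354 111.02220504  94.94444187] [15.45670754 15.6681088   5.78104341] [578.08029753 111.07277144  95.80580209]
36 1831 [578.09884492 110.88927245  41.99199704] [41.28716656 40.94141641  6.16790875] [577.81504609 110.79109659  42.17334145]
((640.1470947265625, 116.31663513183594), (135.6366729736328, 221.06607055664062), 78.60337829589844)
spacer tool [[-14.8 -14.7  -4.3]
 [ 11.6  -0.1  -1.9]
 [ 17.1  15.2  28.4]] 3384
```

View pics/w3.png

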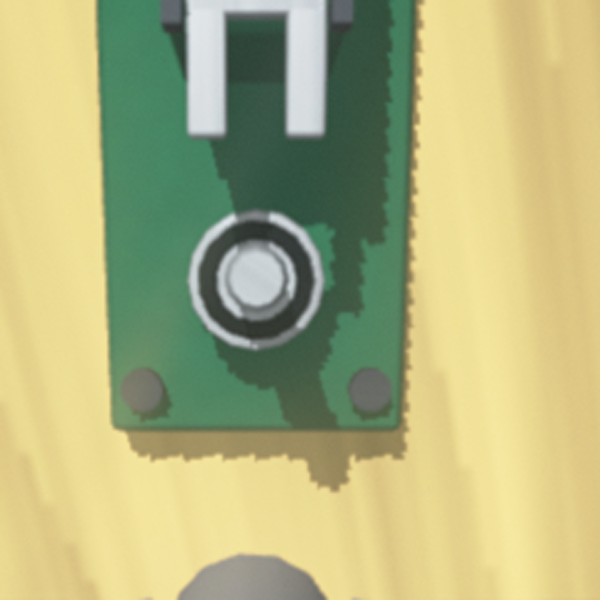

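The crop shows the shaft tip centred on the bearing at crop (256,278), with the fork prongs ending at about row 135. The shaft axis measures (578.1, 111.1).

>>> {"name": "servo_tool", "arguments": {"motion": [[[0, 0, 0], [25, 0.7, 7], 1], [[0, 0, 0], [30, 0.5, 12], 1], [[0, 0, 0], [16, 0.5, 10], 1], [[0, 0, 0], [0, 0, 0], 1], [[0, 0, 0], [0, 0, 0], 1], [[0, 0, 0], [0, 0, 0], 1], [[0, 0, 0], [0, 0, 0], 1]]}}

```text
time_s: 6.03
ee_pos: [579.9, 110.1, 151.0]
tcp_rot: [0.774, 0.633, -0.0, 0.001]
contact_force: [0.6, 0.6, -2.2]
grip_width: 34.0
gripper_force: 30.0
```

```bash
sed -i 's/578.5,111.2\]/578.1,111.1]/' h.py; python3 - <<'E'
from h import *
go([*O,130])
E
```

```text
turn [ 0.006  0.014 -0.028] shift [ 0.6 -2.  21. ] pos [579.9 110.1 151. ] F [ 0.6  0.6 -2.2] w 34.0 t 6.0333
```

>>> {"name": "servo_tool", "arguments": {"motion": [[[0, 0, 0], [0.6, -1.8, 7], 1], [[0, 0, 0], [0, 0, 7], 1], [[0, 0, 0], [0, 0, 3], 1], [[0, 0, 0], [0, 0, 0], 1], [[0, 0, 0], [0, 0, 0], 1], [[0, 0, 0], [0, 0, 0], 1]]}}

```text
time_s: 6.53
ee_pos: [578.1, 113.7, 133.7]
tcp_rot: [0.773, 0.635, 0.0, -0.0]
contact_force: [0.0, 0.0, -1.4]
grip_width: 33.9
gripper_force: 30.0
```

```bash
python3 - <<'E'
from h import *
go([*O,130])
E
```

```text
turn [-0.001 -0.001  0.001] shift [-2.6  0.5  3.7] pos [578.1 113.7 133.7] F [ 0.   0.  -1.4] w 33.9 t 6.5333
```

>>> {"name": "servo_tool", "arguments": {"motion": [[[0, 0, 0], [0, 0, 0], 1], [[0, 0, 0], [0, 0, 0], 1]]}}

```text
time_s: 6.7
ee_pos: [578.3, 113.8, 134.0]
tcp_rot: [0.773, 0.635, 0.0, 0.0]
contact_force: [0.2, 0.1, -1.7]
grip_width: 34.1
gripper_force: 30.0
```

>>> {"name": "servo_tool", "arguments": {"motion": [[[0, 0, 0], [0, 0, 0], 1], [[0, 0, 0], [0, 0, 0], 1]]}}

```text
time_s: 6.87
ee_pos: [578.2, 113.7, 133.9]
tcp_rot: [0.773, 0.635, 0.0, 0.0]
contact_force: [-0.5, 0.7, -1.8]
grip_width: 33.7
gripper_force: 30.0
```

>>> {"name": "servo_tool", "arguments": {"motion": [[[0, 0, 0], [0, 0, 0], 1], [[0, 0, 0], [0, 0, 0], 1]]}}

```text
time_s: 7.03
ee_pos: [578.1, 113.6, 133.8]
tcp_rot: [0.773, 0.634, 0.0, 0.0]
contact_force: [-0.4, -0.0, -0.4]
grip_width: 33.8
gripper_force: 30.0
```

>>> {"name": "servo_tool", "arguments": {"motion": [[[0, 0, 0], [-2.5, 0.4, 0], 1], [[0, 0, 0], [0, 0, 0], 1], [[0, 0, 0], [0, 0, 0], 1], [[0, 0, 0], [0, 0, 0], 1], [[0, 0, 0], [0, 0, 0], 1], [[0, 0, 0], [0, 0, 0], 1]]}}

```text
time_s: 7.53
ee_pos: [578.0, 111.2, 133.8]
tcp_rot: [0.773, 0.634, 0.0, -0.0]
contact_force: [0.5, -0.6, -1.7]
grip_width: 33.9
gripper_force: 30.0
```

```bash
python3 - <<'E'
from h import *
go([*O,125]); f=grab('wrist');W=cloud(f);P=W.reshape(-1,3)
A=R.from_quat(f['s']['tcp_rot']);L=A.inv().apply(P-f['s']['ee_pos']);L=L[np.isfinite(L[:,0])]
for lo,hi in((-6,0),(0,28),(28,34)):
    Q=L[(abs(L[:,0])<22)&(abs(L[:,1])<14)&(L[:,2]<hi)&(L[:,2]>lo)]
    if len(Q): print(lo,len(Q),np.percentile(Q,[1,50,99],axis=0).round(1).tolist())
# fit circle to outer wall
Q=L[(L[:,0]>5)&(L[:,0]<22)&(abs(L[:,1])<14)&(L[:,2]<26)&(L[:,2]>2)]
if len(Q)>10:
    s=np.linalg.lstsq(np.c_[2*Q[:,:2],np.ones(len(Q))],(Q[:,:2]**2).sum(1),rcond=None)[0];print('fit',s[:2],np.sqrt(s[2]+s[0]**2+s[1]**2))
    print('x centre assuming r17',np.median(Q[:,0]-np.sqrt(17**2-Q[:,1]**2)))
E
```

```text
turn [ 0.    -0.001  0.001] shift [-0.   0.1  8.8] pos [578.  111.2 133.8] F [ 0.5 -0.6 -1.7] w 33.9 t 7.5333
-6 1823 [[-15.3, -13.4, -4.4], [9.8, -0.1, -3.0], [16.8, 13.2, -0.2]]
0 1322 [[-8.5, -13.6, 0.3], [15.0, -0.1, 14.4], [17.3, 13.6, 27.8]]
28 56 [[-9.0, -12.9, 28.1], [10.8, 0.6, 28.6], [16.8, 13.6, 30.1]]
fit [ 4.89558572e-01 -1.47123425e-04] 16.506752551106246
x centre assuming r17 -0.08235086631973587
```

>>> {"name": "servo_tool", "arguments": {"motion": [[[0, 0, 0], [0, 0, 2], 1], [[0, 0, 0], [0, 0, 2], 1], [[0, 0, 0], [0, 0, 2], 1], [[0, 0, 0], [0, 0, 2], 1], [[0, 0, 0], [0, 0, 2], 1], [[0, 0, 0], [0, 0, 2], 1], [[0, 0, 0], [0, 0, 2], 1], [[0, 0, 0], [0, 0, 0], 1], [[0, 0, 0], [0, 0, 0], 1], [[0, 0, 0], [0, 0, 0], 1]]}}

```text
time_s: 8.42
ee_pos: [578.1, 111.1, 119.8]
tcp_rot: [0.773, 0.634, 0.0, 0.0]
contact_force: [0.3, -0.4, -1.3]
grip_width: 33.8
gripper_force: 30.0
```

>>> {"name": "servo_tool", "arguments": {"motion": [[[0, 0, 0], [0, 0, 3.5], 1], [[0, 0, 0], [0, 0, 3.5], 1], [[0, 0, 0], [0, 0, 3.5], 1], [[0, 0, 0], [0, 0, 3.5], 1], [[0, 0, 0], [0, 0, 3.5], 1], [[0, 0, 0], [0, 0, 3.5], 1], [[0, 0, 0], [0, 0, 3.5], 1], [[0, 0, 0], [0, 0, 3.5], 1], [[0, 0, 0], [0, 0, 3.5], 1], [[0, 0, 0], [0, 0, 3.5], 1], [[0, 0, 0], [0, 0, 2], 1], [[0, 0, 0], [0, 0, 0], 1]]}}

```text
time_s: 9.42
ee_pos: [577.6, 111.0, 82.2]
tcp_rot: [0.773, 0.634, -0.0, -0.0]
contact_force: [0.3, 0.2, -1.9]
grip_width: 34.0
gripper_force: 30.0
```

>>> {"name": "servo_tool", "arguments": {"motion": [[[0, 0, 0], [0, 0, 0], 1], [[0, 0, 0], [0, 0, 0], 1], [[0, 0, 0], [0, 0, 0], 1], [[0, 0, 0], [0, 0, 0.8], 1], [[0, 0, 0], [0, 0, 0.8], 1], [[0, 0, 0], [0, 0, 0.8], 1], [[0, 0, 0], [0, 0, 0.8], 1], [[0, 0, 0], [0, 0, 0.8], 1], [[0, 0, 0], [0, 0, 0.8], 1], [[0, 0, 0], [0, 0, 0.8], 1]]}}

```text
time_s: 10.25
ee_pos: [578.0, 111.1, 77.0]
tcp_rot: [0.773, 0.634, -0.0, 0.0]
contact_force: [0.1, 0.0, -2.3]
grip_width: 33.6
gripper_force: 30.0
```

>>> {"name": "servo_tool", "arguments": {"motion": [[[0, 0, 0], [0, 0, 0.7], 1], [[0, 0, 0], [0, 0, 0.7], 1], [[0, 0, 0], [0, 0, 0.7], 1], [[0, 0, 0], [0, 0, 0.7], 1], [[0, 0, 0], [0, 0, 0.7], 1], [[0, 0, 0], [0, 0, 0.7], 1], [[0, 0, 0], [0, 0, 0.7], 1], [[0, 0, 0], [0, 0, 0.7], 1], [[0, 0, 0], [0, 0, 0.7], 1], [[0, 0, 0], [0, 0, 0], 1]]}}

```text
time_s: 11.08
ee_pos: [578.0, 111.1, 71.0]
tcp_rot: [0.773, 0.634, 0.0, 0.0]
contact_force: [-2.1, -0.9, 3.5]
grip_width: 33.6
gripper_force: 30.0
```

>>> {"name": "servo_tool", "arguments": {"motion": [[[0, 0, 0], [0, 0, 0.6], 1], [[0, 0, 0], [0, 0, 0.6], 1], [[0, 0, 0], [0, 0, 0.6], 1], [[0, 0, 0], [0, 0, 0.6], 1], [[0, 0, 0], [0, 0, 0.6], 1], [[0, 0, 0], [0, 0, 0.6], 1], [[0, 0, 0], [0, 0, 0], 1]]}}

```text
time_s: 11.67
ee_pos: [578.0, 111.1, 67.1]
tcp_rot: [0.773, 0.635, 0.0, -0.0]
contact_force: [-1.5, -0.6, 1.2]
grip_width: 33.6
gripper_force: 30.0
```

>>> {"name": "servo_tool", "arguments": {"motion": [[[0, 0, 0], [0, 0, 0.5], 1], [[0, 0, 0], [0, 0, 0.5], 1], [[0, 0, 0], [0, 0, 0.5], 1], [[0, 0, 0], [0, 0, 0], 1]]}}

```text
time_s: 12.0
ee_pos: [578.0, 111.1, 65.6]
tcp_rot: [0.773, 0.634, 0.0, -0.0]
contact_force: [-0.5, 0.7, 2.6]
grip_width: 34.0
gripper_force: 30.0
```

>>> {"name": "servo_tool", "arguments": {"motion": [[[0, 0, 0], [0, 0, 0.4], 1], [[0, 0, 0], [0, 0, 0.4], 1], [[0, 0, 0], [0, 0, 0], 1]]}}

```text
time_s: 12.25
ee_pos: [578.0, 111.1, 64.9]
tcp_rot: [0.773, 0.634, 0.0, 0.0]
contact_force: [-0.9, -0.3, 3.1]
grip_width: 33.7
gripper_force: 30.0
```

>>> {"name": "servo_tool", "arguments": {"motion": [[[0, 0, 0], [0, 0, 0.4], 1], [[0, 0, 0], [0, 0, 0], 1]]}}

```text
time_s: 12.42
ee_pos: [578.1, 111.2, 64.8]
tcp_rot: [0.773, 0.634, 0.0, 0.0]
contact_force: [-2.5, -0.0, 6.0]
grip_width: 33.9
gripper_force: 30.0
```

Starting to seat: 6.0 N reading plus about 1.7 N of spacer weight gives roughly 7.7 N of push.

>>> {"name": "servo_tool", "arguments": {"motion": [[[0, 0, 0], [0, 0, 0.4], 1], [[0, 0, 0], [0, 0, 0], 1], [[0, 0, 0], [0, 0, 0], 1]]}}

```text
time_s: 12.67
ee_pos: [578.1, 111.1, 64.8]
tcp_rot: [0.773, 0.634, 0.0, 0.0]
contact_force: [-3.0, -0.6, 9.1]
grip_width: 33.5
gripper_force: 30.0
```

>>> {"name": "servo_tool", "arguments": {"motion": [[[0, 0, 0], [0, 0, 0.4], 1], [[0, 0, 0], [0, 0, 0.2], 1], [[0, 0, 0], [0, 0, 0], 1], [[0, 0, 0], [0, 0, 0], 1]]}}

```text
time_s: 13.0
ee_pos: [578.1, 111.2, 64.7]
tcp_rot: [0.773, 0.635, -0.0, 0.0]
contact_force: [-4.9, -1.4, 13.0]
grip_width: 33.7
gripper_force: 30.0
```

>>> {"name": "servo_tool", "arguments": {"motion": [[[0, 0, 0], [0, 0, 0.3], 1], [[0, 0, 0], [0, 0, 0], 1], [[0, 0, 0], [0, 0, 0], 1], [[0, 0, 0], [0, 0, 0], 1], [[0, 0, 0], [0, 0, 0], 1], [[0, 0, 0], [0, 0, 0], 1]]}}

```text
time_s: 13.5
ee_pos: [578.1, 111.2, 64.7]
tcp_rot: [0.773, 0.635, -0.0, 0.001]
contact_force: [-4.9, -2.3, 15.7]
grip_width: 33.5
gripper_force: 30.0
```

>>> {"name": "servo_tool", "arguments": {"motion": [[[0, 0, 0], [0, 0, 0], 1], [[0, 0, 0], [0, 0, 0], 1], [[0, 0, 0], [0, 0, 0], 1], [[0, 0, 0], [0, 0, 0], 1], [[0, 0, 0], [0, 0, 0], 1], [[0, 0, 0], [0, 0, 0], 1], [[0, 0, 0], [0, 0, 0], 1], [[0, 0, 0], [0, 0, 0], 1]]}}

```text
time_s: 14.17
ee_pos: [578.2, 111.2, 64.7]
tcp_rot: [0.773, 0.634, -0.0, 0.001]
contact_force: [-4.7, -0.9, 15.9]
grip_width: 33.9
gripper_force: 30.0
```

>>> {"name": "servo_tool", "arguments": {"motion": [[[0, 0, 0], [0, 0, -0.6], 1], [[0, 0, 0], [0, 0, -0.6], 1], [[0, 0, 0], [0, 0, -0.3], 1], [[0, 0, 0], [0, 0, 0], 0.5], [[0, 0, 0], [0, 0, 0], 0], [[0, 0, 0], [0, 0, 0], 0], [[0, 0, 0], [0, 0, 0], 0], [[0, 0, 0], [0, 0, 0], 0], [[0, 0, 0], [0, 0, 0], 0]]}}

```text
time_s: 14.92
ee_pos: [578.0, 111.1, 64.6]
tcp_rot: [0.773, 0.634, -0.0, -0.0]
contact_force: [-0.8, -0.1, -0.2]
grip_width: 68.9
gripper_force: 0.0
```

>>> {"name": "servo_tool", "arguments": {"motion": [[[0, 0, 0], [0, 0, -5], 0], [[0, 0, 0], [0, 0, -15], 0], [[0, 0, 0], [0, 0, -25], 0], [[0, 0, 0], [0, 0, -30], 0], [[0, 0, 0], [0, 0, -35], 0], [[0, 0, 0], [-30, 0, -20], 0], [[0, 0, 0], [-35, 0, 0], 0], [[0, 0, 0], [-20, 0, 0], 0], [[0, 0, 0], [0, 0, 0], 0], [[0, 0, 0], [0, 0, 0], 0], [[0, 0, 0], [0, 0, 0], 0], [[0, 0, 0], [0, 0, 0], 0]]}}

```text
time_s: 15.92
ee_pos: [561.6, 29.5, 195.4]
tcp_rot: [0.772, 0.635, 0.001, -0.0]
contact_force: [-0.7, 0.1, -0.2]
grip_width: 92.1
gripper_force: 0.0
```

```bash
python3 - <<'E'
from h import *
f=grab('wrist');save(f,'w4.png',(60,0,560,240),1.6);W=cloud(f)
P=W.reshape(-1,3);n=np.linalg.norm(P[:,:2]-O,axis=1)
for lo,hi,r in((93,99,14),(60,75,25)):
    Q=P[(n<r)&(P[:,2]>lo)&(P[:,2]<hi)];
    if len(Q): print(lo,len(Q),(Q.max(0)+Q.min(0))/2,np.ptp(Q,axis=0),np.median(Q,0))
go([662.7,-101,120])
E
```

```text
93 436 [578.01966687 110.9425271   95.60530739] [15.43446944 14.91493081  5.19352511] [578.04797037 110.868194    95.75576788]
60 1213 [578.01372143 111.51721981  67.4578209 ] [33.36863628 33.68239838 14.73921839] [577.79784992 111.15720145  67.90816158]
turn [ 0.003 -0.01   0.024] shift [-108.7  124.4   75.1] pos [561.5  29.5 195.2] F [-0.1  0.4  0.3] w 91.8 t 15.9667
```

View pics/w4.png

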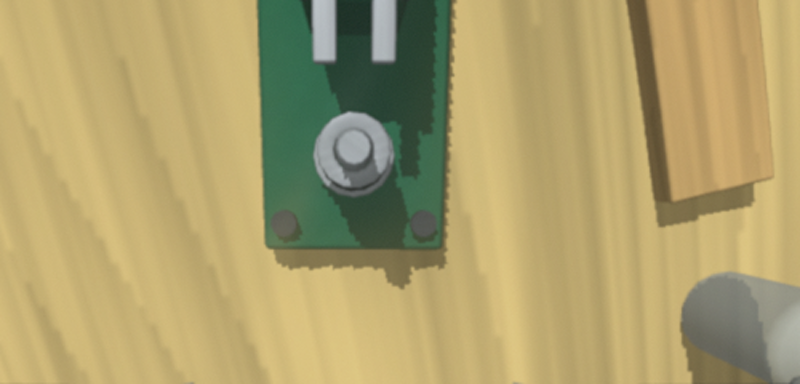

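The crop shows the spacer seated around the shaft at crop (353,152), with its top at 67.9 mm. The oiler is at the lower right. Next is the washer.

>>> {"name": "servo_tool", "arguments": {"motion": [[[0, 0, 0], [-32, 20, 0], 0], [[0, 0, 0], [-32, 20, 0], 0], [[0, 0, 0], [-32, 21, 5], 0], [[0, 0, 0], [-32, 21, 5], 0], [[0, 0, 0], [-32, 21, 5], 0], [[0, 0, 0], [-32, 21, 5], 0], [[0, 0, 0], [0, 0, 0], 0], [[0, 0, 0], [0, 0, 0], 0], [[0, 0, 0], [0, 0, 0], 0], [[0, 0, 0], [0, 0, 0], 0], [[0, 0, 0], [0, 0, 0], 0]]}}

```text
time_s: 16.88
ee_pos: [645.9, -182.1, 175.2]
tcp_rot: [0.772, 0.636, 0.0, -0.0]
contact_force: [0.9, -0.7, -0.4]
grip_width: 91.5
gripper_force: 0.0
```

```bash
python3 - <<'E'
from h import *
f=grab('wrist');save(f,'w5.png');W=cloud(f)
P=W.reshape(-1,3);n=np.linalg.norm(P[:,:2]-[662.7,-101],axis=1)
Q=P[(n<32)&(P[:,2]>5)&(P[:,2]<14)];c=(Q.max(0)+Q.min(0))/2
print(len(Q),c,np.ptp(Q,axis=0),Q.mean(0));go([c[0],c[1],23.5])
E
```

```text
1391 [ 658.01089444 -106.99754385    7.79197903] [39.89702115 38.99656582  5.34401532] [ 657.83040578 -106.70205207    7.92036178]
turn [ 0.003 -0.004  0.03 ] shift [ 76.4  -2.6 151.7] pos [ 645.8 -182.6  175.2] F [-1.2 -0.7  1.1] w 91.5 t 16.9333
```

View pics/w5.png

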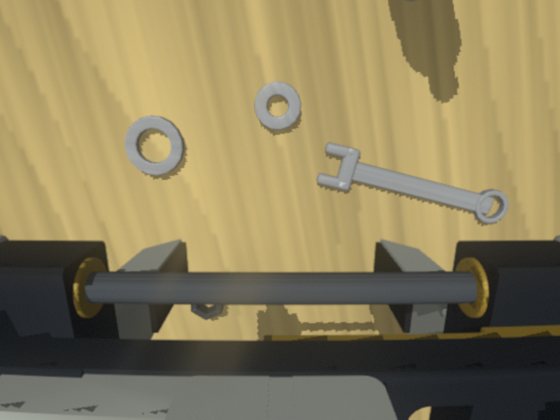

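The small washer is at (278,106), i.e. world (658,-107). The spanner jaw at (335,168) and the wide washer at (154,145) both clear the fingers.

>>> {"name": "servo_tool", "arguments": {"motion": [[[0, 0, 0], [25, -1, 10], 0], [[0, 0, 0], [30, -1, 15], 0], [[0, 0, 0], [21, -0.6, 20], 0], [[0, 0, 0], [0, 0, 30], 0], [[0, 0, 0], [0, 0, 30], 0], [[0, 0, 0], [0, 0, 15], 0], [[0, 0, 0], [0, 0, 0], 0], [[0, 0, 0], [0, 0, 0], 0], [[0, 0, 0], [0, 0, 0], 0], [[0, 0, 0], [0, 0, 0], 0], [[0, 0, 0], [0, 0, 0], 0]]}}

```text
time_s: 17.85
ee_pos: [659.2, -110.1, 56.8]
tcp_rot: [0.773, 0.634, 0.001, 0.001]
contact_force: [-0.7, 1.0, -0.0]
grip_width: 91.8
gripper_force: 0.0
```

```bash
python3 - <<'E'
from h import *
go([658,-107,24])
E
```

```text
turn [ 0.03  -0.    -0.006] shift [ 2.8 -1.9 32.8] pos [ 659.2 -110.1   56.8] F [-0.7  1.  -0. ] w 91.8 t 17.85
```

>>> {"name": "servo_tool", "arguments": {"motion": [[[0, 0, 0], [1.5, -1.5, 12], 0], [[0, 0, 0], [0, 0, 10], 0], [[0, 0, 0], [0, 0, 6], 0], [[0, 0, 0], [0, 0, 0], 0], [[0, 0, 0], [0, 0, 0], 0], [[0, 0, 0], [0, 0, 0], 0], [[0, 0, 0], [0, 0, 0], 0], [[0, 0, 0], [0, 0, 0], 0]]}}

```text
time_s: 18.52
ee_pos: [657.1, -107.9, 27.2]
tcp_rot: [0.773, 0.634, 0.0, 0.0]
contact_force: [-0.9, 0.5, -0.0]
grip_width: 91.6
gripper_force: 0.0
```

```bash
python3 - <<'E'
from h import *
go([658,-107,24])
E
```

```text
turn [ 0.008 -0.001  0.   ] shift [1.1 0.7 3.2] pos [ 657.1 -107.9   27.2] F [-0.9  0.5 -0. ] w 91.6 t 18.5167
```

>>> {"name": "servo_tool", "arguments": {"motion": [[[0, 0, 0], [0.8, 0.7, 1.5], 0], [[0, 0, 0], [0, 0, 1.3], 0], [[0, 0, 0], [0, 0, 0], 0], [[0, 0, 0], [0, 0, 0], 0.5], [[0, 0, 0], [0, 0, 0], 1], [[0, 0, 0], [0, 0, 0], 1], [[0, 0, 0], [0, 0, 0], 1], [[0, 0, 0], [0, 0, 0], 1], [[0, 0, 0], [0, 0, 0], 1], [[0, 0, 0], [0, 0, 0], 1], [[0, 0, 0], [0, 0, 0], 1], [[0, 0, 0], [0, 0, 0], 1]]}}

```text
time_s: 19.52
ee_pos: [657.6, -107.3, 23.9]
tcp_rot: [0.773, 0.635, 0.0, 0.0]
contact_force: [-0.7, 0.6, -0.0]
grip_width: 38.4
gripper_force: 30.0
```

>>> {"name": "servo_tool", "arguments": {"motion": [[[0, 0, 0], [0, 0, 0], 1], [[0, 0, 0], [0, 0, 0], 1], [[0, 0, 0], [0, 0, 0], 1], [[0, 0, 0], [0, 0, -15], 1], [[0, 0, 0], [0, 0, -25], 1], [[0, 0, 0], [0, 0, -35], 1], [[0, 0, 0], [0, 0, -40], 1], [[0, 0, 0], [0, 0, -30], 1], [[0, 0, 0], [0, 0, 0], 1], [[0, 0, 0], [0, 0, 0], 1], [[0, 0, 0], [0, 0, 0], 1], [[0, 0, 0], [0, 0, 0], 1]]}}

```text
time_s: 20.52
ee_pos: [656.3, -107.5, 167.6]
tcp_rot: [0.773, 0.634, -0.001, -0.001]
contact_force: [-0.2, -0.6, -1.8]
grip_width: 37.9
gripper_force: 30.0
```

```bash
python3 - <<'E'
from h import *
go([*O,150])
E
```

```text
turn [-0.025  0.005  0.   ] shift [ 199.2 -119.3   17.8] pos [ 656.3 -107.5  167.6] F [-0.2 -0.6 -1.8] w 37.9 t 20.5167
```

```bash
python3 - <<'E'
from h import *
f=grab('wrist');save(f,'w6.png',(180,190,380,340),3);W=cloud(f);P=W.reshape(-1,3)
A=R.from_quat(f['s']['tcp_rot']);L=A.inv().apply(P-f['s']['ee_pos']);m=np.isfinite(L[:,0])&(abs(L[:,0])<28)&(abs(L[:,1])<17)&(L[:,2]<30)&(L[:,2]>6)
Q=L[m];print(len(Q),np.percentile(Q,[1,10,50,90,99],axis=0).round(1).tolist())
Q=Q[Q[:,0]>5];c=np.linalg.lstsq(np.c_[Q[:,:2],np.ones(len(Q))],Q[:,2],rcond=None)[0];print('plane',c)
for y in range(-15,17,5):
    q=Q[abs(Q[:,1]-y)<1]; print(y,len(q),np.percentile(q[:,0],98).round(1) if len(q) else '')
E
```

```text
2588 [[-5.0, -16.6, 14.5], [-2.0, -13.7, 15.2], [10.4, -0.1, 16.0], [18.0, 13.8, 17.7], [20.2, 16.7, 21.6]]
plane [1.15938808e-01 2.25025189e-03 1.48393845e+01]
-15 85 13.9
-10 126 18.0
-5 104 19.6
0 98 20.4
5 129 20.0
10 126 17.5
15 80 13.7
```

View pics/w6.png

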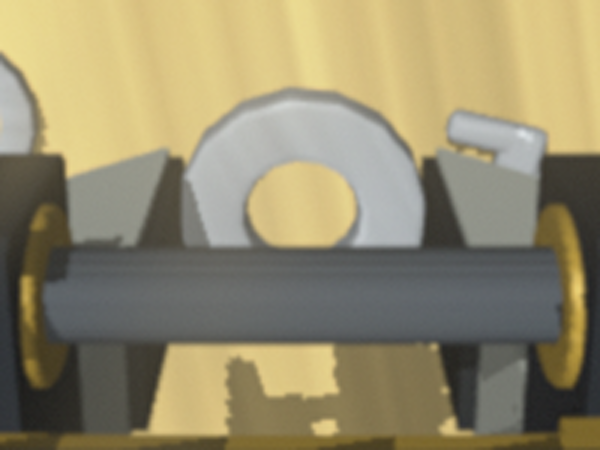

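The washer is held level and centred between the pads, with its bore at crop (302,205). It sits about 0.3 mm along tool x.

>>> {"name": "servo_tool", "arguments": {"motion": [[[0, 0, 0], [25, -20, 0], 1], [[0, 0, 0], [34, -20, 0], 1], [[0, 0, 0], [34, -20, 0], 1], [[0, 0, 0], [34, -20, 0], 1], [[0, 0, 0], [34, -20, 5], 1], [[0, 0, 0], [28, -19, 5], 1], [[0, 0, 0], [10, 0, 5], 1], [[0, 0, 0], [0, 0, 0], 1], [[0, 0, 0], [0, 0, 0], 1], [[0, 0, 0], [0, 0, 0], 1], [[0, 0, 0], [0, 0, 0], 1], [[0, 0, 0], [0, 0, 0], 1]]}}

```text
time_s: 21.57
ee_pos: [580.2, 109.1, 153.7]
tcp_rot: [0.774, 0.633, -0.0, 0.0]
contact_force: [0.9, -0.3, 0.4]
grip_width: 38.6
gripper_force: 30.0
```

```bash
python3 - <<'E'
from h import *
go([578,110.8,128])
E
```

```text
turn [-0.001  0.006 -0.028] shift [ 1.2 -2.4 25.7] pos [580.2 109.1 153.7] F [ 0.9 -0.3  0.4] w 38.6 t 21.5667
```

>>> {"name": "servo_tool", "arguments": {"motion": [[[0, 0, 0], [0, -1, 8], 1], [[0, 0, 0], [0, 0, 9], 1], [[0, 0, 0], [0, 0, 7], 1], [[0, 0, 0], [0, 0, 0], 1], [[0, 0, 0], [0, 0, 0], 1], [[0, 0, 0], [0, 0, 0], 1], [[0, 0, 0], [0, 0, 0], 1], [[0, 0, 0], [0, 0, 0], 1], [[0, 0, 0], [0, 0, 0], 1]]}}

```text
time_s: 22.32
ee_pos: [578.9, 111.4, 130.3]
tcp_rot: [0.773, 0.635, 0.0, 0.0]
contact_force: [0.3, 0.6, -0.2]
grip_width: 38.2
gripper_force: 30.0
```

```bash
python3 - <<'E'
from h import *
go([578,110.8,92])
E
```

```text
turn [ 0.006 -0.002  0.001] shift [-0.8 -0.8 38.3] pos [578.9 111.4 130.3] F [ 0.3  0.6 -0.2] w 38.2 t 22.3167
```

Aligned within 1 mm. Apply the correction and descend over the shaft.

>>> {"name": "servo_tool", "arguments": {"motion": [[[0, 0, 0], [-0.7, -0.8, 0], 1], [[0, 0, 0], [0, 0, 0], 1], [[0, 0, 0], [0, 0, 0], 1], [[0, 0, 0], [0, 0, 2], 1], [[0, 0, 0], [0, 0, 2], 1], [[0, 0, 0], [0, 0, 2], 1], [[0, 0, 0], [0, 0, 2], 1], [[0, 0, 0], [0, 0, 2], 1], [[0, 0, 0], [0, 0, 2], 1], [[0, 0, 0], [0, 0, 0], 1], [[0, 0, 0], [0, 0, 0], 1]]}}

```text
time_s: 23.23
ee_pos: [577.6, 110.7, 117.7]
tcp_rot: [0.773, 0.635, -0.0, -0.0]
contact_force: [-0.3, 0.5, 0.1]
grip_width: 38.2
gripper_force: 30.0
```

>>> {"name": "servo_tool", "arguments": {"motion": [[[0, 0, 0], [0, 0, 2], 1], [[0, 0, 0], [0, 0, 2], 1], [[0, 0, 0], [0, 0, 2], 1], [[0, 0, 0], [0, 0, 2], 1], [[0, 0, 0], [0, 0, 2], 1], [[0, 0, 0], [0, 0, 0], 1]]}}

```text
time_s: 23.73
ee_pos: [577.4, 110.6, 107.4]
tcp_rot: [0.773, 0.634, -0.0, -0.0]
contact_force: [0.1, 0.0, -0.4]
grip_width: 38.2
gripper_force: 30.0
```

>>> {"name": "servo_tool", "arguments": {"motion": [[[0, 0, 0], [0, 0.5, 2], 1], [[0, 0, 0], [0, 0, 2], 1], [[0, 0, 0], [0, 0, 2], 1], [[0, 0, 0], [0, 0, 2], 1], [[0, 0, 0], [0, 0, 2], 1], [[0, 0, 0], [0, 0, 1.5], 1], [[0, 0, 0], [0, 0, 1.5], 1], [[0, 0, 0], [0, 0, 0], 1], [[0, 0, 0], [0, 0, 0], 1], [[0, 0, 0], [0, 0, 0], 1]]}}

```text
time_s: 24.57
ee_pos: [578.3, 110.7, 95.0]
tcp_rot: [0.773, 0.634, 0.0, 0.0]
contact_force: [0.4, 0.2, 0.3]
grip_width: 38.4
gripper_force: 30.0
```

>>> {"name": "servo_tool", "arguments": {"motion": [[[0, 0, 0], [0, 0, 0.6], 1], [[0, 0, 0], [0, 0, 0.6], 1], [[0, 0, 0], [0, 0, 0], 1], [[0, 0, 0], [0, 0, 0], 1], [[0, 0, 0], [0, 0, 0], 1]]}}

```text
time_s: 24.98
ee_pos: [578.2, 110.7, 93.8]
tcp_rot: [0.773, 0.634, 0.0, 0.0]
contact_force: [0.1, -0.7, -0.4]
grip_width: 38.0
gripper_force: 30.0
```

>>> {"name": "servo_tool", "arguments": {"motion": [[[0, 0, 0], [0, 0, 0.6], 1], [[0, 0, 0], [0, 0, 0.6], 1], [[0, 0, 0], [0, 0, 0], 1], [[0, 0, 0], [0, 0, 0], 1], [[0, 0, 0], [0, 0, 0], 1]]}}

```text
time_s: 25.4
ee_pos: [578.2, 110.6, 92.5]
tcp_rot: [0.773, 0.635, -0.0, -0.0]
contact_force: [-0.0, -0.4, -1.1]
grip_width: 38.3
gripper_force: 30.0
```

>>> {"name": "servo_tool", "arguments": {"motion": [[[0, 0, 0], [0, 0, 0.4], 1], [[0, 0, 0], [0, 0, 0], 1], [[0, 0, 0], [0, 0, 0], 0.5], [[0, 0, 0], [0, 0, 0], 0], [[0, 0, 0], [0, 0, 0], 0], [[0, 0, 0], [0, 0, 0], 0], [[0, 0, 0], [0, 0, 0], 0], [[0, 0, 0], [0, 0, 0], 0]]}}

```text
time_s: 26.07
ee_pos: [578.2, 110.7, 92.2]
tcp_rot: [0.773, 0.635, 0.0, 0.0]
contact_force: [-0.3, -0.2, -0.8]
grip_width: 74.1
gripper_force: 0.0
```

>>> {"name": "servo_tool", "arguments": {"motion": [[[0, 0, 0], [0, 0, -5], 0], [[0, 0, 0], [0, 0, -15], 0], [[0, 0, 0], [0, 0, -25], 0], [[0, 0, 0], [0, 0, -30], 0], [[0, 0, 0], [-30, 0, -15], 0.5], [[0, 0, 0], [-30, 0, 0], 1], [[0, 0, 0], [-20, 0, 0], 1], [[0, 0, 0], [0, 0, 0], 1], [[0, 0, 0], [0, 0, 0], 1], [[0, 0, 0], [0, 0, 0], 1], [[0, 0, 0], [0, 0, 0], 1]]}}

```text
time_s: 26.98
ee_pos: [562.9, 33.8, 182.8]
tcp_rot: [0.772, 0.635, 0.001, -0.0]
contact_force: [-0.3, 1.1, 0.1]
grip_width: 49.7
gripper_force: 0.0
```

```bash
python3 - <<'E'
from h import *
f=grab('wrist');W=cloud(f)
P=W.reshape(-1,3);n=np.linalg.norm(P[:,:2]-O,axis=1)
for lo,hi,r in((93,99,14),(71,82,22)):
    Q=P[(n<r)&(P[:,2]>lo)&(P[:,2]<hi)];
    if len(Q): print(lo,len(Q),(Q.max(0)+Q.min(0))/2,np.ptp(Q,axis=0),np.median(Q,0))
f=grab('top');W=cloud(f);P=W[180:270,130:265].reshape(-1,3)
c,s=np.cos(YAW),np.sin(YAW);U=(P[:,:2]-O)@np.array([[c,-s],[s,c]])
Q=np.c_[U,P[:,2]];Q=Q[(Q[:,2]>108)&(Q[:,2]<125)&(Q[:,1]>60)];print('tab unit',np.percentile(Q,[5,50,95],axis=0).round(1).tolist(),len(Q))
go([*world([0,150]),160])
E
```

```text
93 485 [578.13002743 110.89129281  95.45469348] [15.51766021 14.83970092  4.84287597] [577.93965835 110.83559943  95.79363389]
71 2211 [578.33484731 111.21733547  75.50531599] [39.47004508 39.2935776   8.11196191] [578.39198307 111.7157456   75.94142642]
tab unit [[-11.7, 111.8, 112.1], [-0.1, 116.6, 117.7], [11.4, 122.9, 120.8]] 87
turn [ 0.001 -0.008  0.022] shift [228.8   0.6  22.6] pos [562.7  33.8 182.4] F [ 0.3 -0.9 -0.2] w 41.9 t 27.0833
```

The washer sits on the spacer with its top at 75.9 mm, centred. The tab centre is at unit y≈117. I'll move behind it with closed fingers.

>>> {"name": "servo_tool", "arguments": {"motion": [[[0, 0, 0], [25, 0, 0], 1], [[0, 0, 0], [38, 0, 0], 1], [[0, 0, 0], [38, 0, 0], 1], [[0, 0, 0], [38, 0, 0], 1], [[0, 0, 0], [38, 0, 0], 1], [[0, 0, 0], [38, 0.6, 0], 1], [[0, 0, 0], [17, 0, 0], 1], [[0, 0, 0], [0, 0, 0], 1], [[0, 0, 0], [0, 0, 0], 1], [[0, 0, 0], [0, 0, 0], 1], [[0, 0, 0], [0, 0, 0], 1], [[0, 0, 0], [0, 0, 0], 1]]}}

```text
time_s: 28.08
ee_pos: [608.8, 257.7, 182.0]
tcp_rot: [0.774, 0.634, -0.0, 0.0]
contact_force: [0.5, 0.4, -0.8]
grip_width: 0.2
gripper_force: 0.0
```

```bash
python3 - <<'E'
from h import *
go([*world([0,150]),120])
E
```

```text
turn [ 0.002  0.011 -0.02 ] shift [ 0.3 -1.5 62. ] pos [608.8 257.7 182. ] F [ 0.5  0.4 -0.8] w 0.2 t 28.0833
```

>>> {"name": "servo_tool", "arguments": {"motion": [[[0, 0, 0], [2, -0.8, 20], 1], [[0, 0, 0], [0, 0, 22], 1], [[0, 0, 0], [0, 0, 20], 1], [[0, 0, 0], [0, 0, 0], 1], [[0, 0, 0], [0, 0, 0], 1], [[0, 0, 0], [0, 0, 0], 1], [[0, 0, 0], [0, 0, 0], 1], [[0, 0, 0], [0, 0, 0], 1]]}}

```text
time_s: 28.75
ee_pos: [609.0, 262.1, 121.8]
tcp_rot: [0.773, 0.634, 0.001, 0.0]
contact_force: [0.3, 0.6, -0.3]
grip_width: 0.4
gripper_force: 0.0
```

```bash
python3 - <<'E'
from h import *
go([*world([0,85]),120])
E
```

```text
turn [ 0.02  -0.014 -0.003] shift [-69.1  -0.8   1.7] pos [609.  262.1 121.8] F [ 0.3  0.6 -0.3] w 0.4 t 28.75
```

>>> {"name": "servo_tool", "arguments": {"motion": [[[0, 0, 0], [-3, -0.8, 1], 1], [[0, 0, 0], [-3, 0, 0], 1], [[0, 0, 0], [-2, 0, 0], 1], [[0, 0, 0], [-2, 0, 0], 1], [[0, 0, 0], [-2, 0, 0], 1], [[0, 0, 0], [-2, 0, 0], 1], [[0, 0, 0], [-2, 0, 0], 1], [[0, 0, 0], [-2, 0, 0], 1], [[0, 0, 0], [-2, 0, 0], 1], [[0, 0, 0], [-2, 0, 0], 1], [[0, 0, 0], [-2, 0, 0], 1], [[0, 0, 0], [-2, 0, 0], 1]]}}

```text
time_s: 29.75
ee_pos: [602.2, 237.0, 119.3]
tcp_rot: [0.773, 0.635, 0.001, -0.0]
contact_force: [1.6, 3.0, -2.3]
grip_width: 0.4
gripper_force: 2.0
```

>>> {"name": "servo_tool", "arguments": {"motion": [[[0, 0, 0], [-2, 0, 0], 1], [[0, 0, 0], [-2, 0, 0], 1], [[0, 0, 0], [-2, 0, 0], 1], [[0, 0, 0], [-2, 0, 0], 1], [[0, 0, 0], [-2, 0, 0], 1]]}}

```text
time_s: 30.17
ee_pos: [600.2, 226.5, 119.2]
tcp_rot: [0.773, 0.635, 0.0, -0.0]
contact_force: [0.9, 3.4, -1.4]
grip_width: 0.6
gripper_force: 1.9
```

>>> {"name": "servo_tool", "arguments": {"motion": [[[0, 0, 0], [-2, 0, 0], 1], [[0, 0, 0], [-2, 0, 0], 1], [[0, 0, 0], [-2, 0, 0], 1], [[0, 0, 0], [-2, 0, 0], 1], [[0, 0, 0], [-2, 0, 0], 1], [[0, 0, 0], [-2, 0, 0], 1], [[0, 0, 0], [-2, 0, 0], 1], [[0, 0, 0], [-2, 0, 0], 1], [[0, 0, 0], [-2, 0, 0], 1], [[0, 0, 0], [-2, 0, 0], 1], [[0, 0, 0], [-1, 0, 0], 1], [[0, 0, 0], [0, 0, 0], 1]]}}

```text
time_s: 31.17
ee_pos: [596.0, 205.4, 119.2]
tcp_rot: [0.773, 0.634, -0.0, 0.0]
contact_force: [-0.6, 2.3, 1.2]
grip_width: 0.5
gripper_force: 1.3
```

>>> {"name": "servo_tool", "arguments": {"motion": [[[0, 0, 0], [-1, 0, 0], 1], [[0, 0, 0], [-1, 0, 0], 1], [[0, 0, 0], [-1, 0, 0], 1], [[0, 0, 0], [-1, 0, 0], 1], [[0, 0, 0], [0, 0, 0], 1]]}}

```text
time_s: 31.58
ee_pos: [595.3, 201.8, 119.2]
tcp_rot: [0.773, 0.634, -0.0, 0.0]
contact_force: [0.5, 3.2, 2.5]
grip_width: 0.3
gripper_force: 1.5
```

```bash
python3 - <<'E'
from h import *
go([*world([0,85.5]),119])
E
```

```text
turn [-0.     0.002 -0.001] shift [-6.8  0.8  0.2] pos [595.3 201.8 119.2] F [0.5 3.2 2.5] w 0.3 t 31.5833
```

>>> {"name": "servo_tool", "arguments": {"motion": [[[0, 0, 0], [-0.8, 0, 0], 1], [[0, 0, 0], [-0.8, 0, 0], 1], [[0, 0, 0], [-0.8, 0, 0], 1], [[0, 0, 0], [-0.8, 0, 0], 1], [[0, 0, 0], [-0.8, 0, 0], 1], [[0, 0, 0], [0, 0, 0], 1]]}}

```text
time_s: 32.08
ee_pos: [594.6, 197.9, 119.2]
tcp_rot: [0.773, 0.634, -0.0, 0.0]
contact_force: [0.1, 3.3, 2.0]
grip_width: 0.3
gripper_force: 1.5
```

>>> {"name": "servo_tool", "arguments": {"motion": [[[0, 0, 0], [-0.6, 0, 0], 1], [[0, 0, 0], [-0.6, 0, 0], 1], [[0, 0, 0], [-0.6, 0, 0], 1], [[0, 0, 0], [0, 0, 0], 1]]}}

```text
time_s: 32.42
ee_pos: [594.4, 197.2, 119.2]
tcp_rot: [0.773, 0.635, 0.001, -0.0]
contact_force: [1.3, 5.3, 0.9]
grip_width: 0.6
gripper_force: 2.7
```

>>> {"name": "servo_tool", "arguments": {"motion": [[[0, 0, 0], [-0.5, 0, 0], 1], [[0, 0, 0], [-0.5, 0, 0], 1], [[0, 0, 0], [0, 0, 0], 1]]}}

```text
time_s: 32.67
ee_pos: [594.4, 197.1, 119.3]
tcp_rot: [0.773, 0.635, 0.001, -0.001]
contact_force: [1.2, 7.3, -0.8]
grip_width: 0.3
gripper_force: 3.7
```

It has stopped and the force is rising. One more small push, then back off and check.

>>> {"name": "servo_tool", "arguments": {"motion": [[[0, 0, 0], [-0.5, 0, 0], 1], [[0, 0, 0], [-0.5, 0, 0], 1], [[0, 0, 0], [0, 0, 0], 1], [[0, 0, 0], [0, 0, 0], 1], [[0, 0, 0], [0, 0, 0], 1]]}}

```text
time_s: 33.08
ee_pos: [594.3, 197.1, 119.3]
tcp_rot: [0.772, 0.635, 0.002, -0.001]
contact_force: [3.2, 8.1, -1.9]
grip_width: -0.1
gripper_force: 4.7
```

>>> {"name": "servo_tool", "arguments": {"motion": [[[0, 0, 0], [3, 0, 0], 1], [[0, 0, 0], [5, 0, 0], 1], [[0, 0, 0], [15, 0, 0], 1], [[0, 0, 0], [15, 0, -15], 1], [[0, 0, 0], [10, 0, -35], 1], [[0, 0, 0], [0, 0, -35], 1], [[0, 0, 0], [-30, 0, -20], 1], [[0, 0, 0], [-38, 0, 0], 1], [[0, 0, 0], [-38, 0, 0], 1], [[0, 0, 0], [-38, 0, 0], 1], [[0, 0, 0], [-38, 0, 0], 1], [[0, 0, 0], [-38, 0, 0], 1]]}}

```text
time_s: 34.08
ee_pos: [559.0, 22.4, 223.7]
tcp_rot: [0.773, 0.634, -0.001, 0.0]
contact_force: [0.4, -0.3, 0.6]
grip_width: 0.7
gripper_force: 0.0
```

>>> {"name": "servo_tool", "arguments": {"motion": [[[0, 0, 0], [0, 0, 0], 1], [[0, 0, 0], [0, 0, 0], 1], [[0, 0, 0], [0, 0, 0], 1], [[0, 0, 0], [0, 0, 0], 1]]}}

```text
time_s: 34.42
ee_pos: [560.2, 26.9, 224.2]
tcp_rot: [0.772, 0.635, 0.0, -0.0]
contact_force: [0.3, 0.1, 0.2]
grip_width: 0.7
gripper_force: 0.0
```

```bash
python3 - <<'E'
from h import *
f=grab('wrist');save(f,'w7.png');go([*O,150])
f=grab('top')
W=cloud(f);P=W[180:270,130:265].reshape(-1,3)
c,s=np.cos(YAW),np.sin(YAW);U=(P[:,:2]-O)@np.array([[c,-s],[s,c]])
Q=np.c_[U,P[:,2]]
for lo,hi,a in((108,125,40),(79,90,-30),(70,78,-30)):
    q=Q[(Q[:,2]>lo)&(Q[:,2]<hi)&(Q[:,1]>a)&(abs(Q[:,0])<22)];print(lo,len(q),np.percentile(q,[5,50,95],axis=0).round(1).tolist() if len(q) else '')
E
```

```text
turn [-0.002 -0.004  0.024] shift [85.5  1.4 74.2] pos [560.3  27.4 224.2] F [-0.5  0.5  0.1] w 0.6 t 34.4667
108 90 [[-11.6, 63.2, 110.4], [-0.0, 68.2, 117.6], [11.7, 74.4, 120.8]]
79 873 [[-19.8, 14.5, 79.5], [-1.0, 62.5, 84.3], [19.6, 139.3, 88.6]]
70 271 [[-16.9, 10.7, 73.7], [-1.4, 116.2, 76.8], [16.8, 146.8, 77.9]]
```

View pics/w7.png

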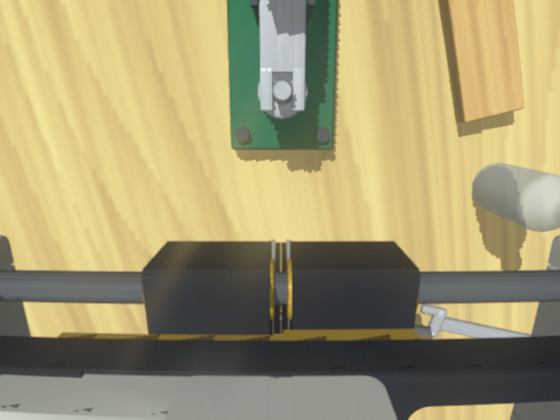

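The picture shows the fork prongs straddling the shaft at (283,92), ending past it at row 108. The tab has stopped against its limit, about 50 mm along.

```bash
python3 -c "
from h import *
print(env.hand_in())"
```

```text
the job is handed in; nothing more can be done
None
```

The spindle is back together and handed in at about 34.5 s; the hand-in gave no verdict. The bearing was pressed home by the spacer at 15–16 N for about 1 s, the washer lies on the spacer, and the keeper fork is against its stop.

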